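Mount a test strip on the drop-shape instrument's stage, square against its stop

ROBOT

A 6-joint arm with a two-finger parallel gripper is mounted at the origin on the work surface. World frame = base frame: x ahead of the robot, y to its left, z up, the work surface at z = 0. Lengths are in m, angles in rad, forces in N, time in s.
With the tool pointing down it reaches from about 0.35 to 0.975 m from the base axis. Payload 7.1 kg.
Tool frame: the origin (TCP) lies at the very end of the fingers, on their centre line; the grasp point (between the pads) lies 19 mm behind it; z points along the fingers, y is the line along which they close (so a half turn about z gives the same grasp; the last joint's range is limited). The gripper opens to 88 mm and grips with 3 to 60 N. Pads are 20 mm wide; open, the fingers measure 115 mm over their backs; the gripper's body (75 mm by 178 mm) begins 61 mm behind the grasp point.
Start: joints at [-1.162, 0.423, 1.63, -0, 1.089, -0.019], TCP at [0.259, -0.569, 0.223] pointing down, gripper open.
Joint ranges: [-3, 3], [-0.9, 2.11], [0.09, 2.58], [-1.31, 4.45], [0.11, 2.69], [-2.54, 2.54]. Speed limits (rad/s): [2.39, 2.39, 3.01, 3.14, 3.14, 3.14].

INTERFACE

Orientations are given as a 3x3 rotation matrix whose columns are the frame's x, y, z axes.
In Python, from station import manip gives the robot as it stands.
- The arm moves only by the shell command python3 -m creep 'ROWS' [OPENING]. ROWS is JSON, a list of rows, each an object of numbers: "dx", "dy", "dz": the shift along the tool's x, y, z in units of 100 mm (1.0 is 100 mm); "wx", "wy", "wz": the turn, a rotation vector about the tool's x, y, z in units of pi/2 rad (1.0 is pi/2 rad). In form: [{"dx": .., "dy": .., "dz": .., "wx": .., "wy": .., "wz": ..}, ...]. A call has 1 to 8 rows; each row is the pose to reach, as a shift and turn from the pose commanded when the call began, along the tool's axes at that moment; what a row does not reach only later rows make up. A row lasts 1/10 s, in which the tool goes at most 50 mm and 8.59 degrees, less where a joint would pass 70% of its speed; a pose out of reach is approached as far as the arm can. A call with a number of a shift or a turn outside -1 to 1 is refused whole. A call with a gripper value outside its range is refused whole. OPENING is the closure in counts, from 0 (fully open) to 255 (shut), set as the call begins (- or left out, the last holds). The fingers move at their own pace and stop on an object; the grip force is fixed at half the most. Time passes only in rows, so rows that repeat a pose let the fingers close. It gives the time, the measured TCP pose, the force, the opening and the grip force at its end, in the units of the state.
- manip.get_state(): the state, without advancing time (a new reading comes with each control period).
- manip.snapshot(name): name is "scene" or "top"; returns a dict with "img" (420x560x3 uint8, red, green, blue), "K" (3x3 intrinsics, pixels), "k1" (the pictures are not rectified: a ray, as slopes to the right and down, at radius r is drawn at 1 + k1 r^2 times it, then the intrinsics apply), "T" (4x4, takes a point from camera to world coordinates). Camera axes: x right, y down, z forward; pixel columns grow to the right and rows downward; lengths in m; the calibration is good to about 2 mm. A picture is of the moment at which its call begins. There is no depth.
- manip.finish_job(): hands the job in; it is judged then, once.
The state is a dict: "time": time; "joints": joint angles; "dq": joint speeds; "joint_efforts": joint torques, N m; "position": TCP position; "ee_rot": TCP orientation; "wrist_force": force on the tool from outside, world axes, zero at the start; "moment": the same for the moment, N m; "opening": finger opening in m; "grip_force": force on a finger pad.
Only numpy, scipy, OpenCV 4.12 (cv2) and the standard library are available. Lean on these libraries where they do the work, as an engineer would, in place of code of your own. Each camera call takes 0.05 s, during which the arm holds its last target. There are 200 camera calls.

TASK

Lift the long drilled test strip out of the rack, lay it flat on the bench mat and let go of it there, so that you can take it again across its width. Then lower its hole over the pin of the instrument's stage with the other end swung clear of the hooked stop, and let go of it so that it lies flat there. Finally push that free end sideways, in under the stop's lip, until the strip's edge rests against the stop, and leave the other strips and labware where they are.

Things in the scene. Friction and masses are not known exactly. Their poses are not given: they have to be found in the camera images.
- strip: Long test strip: bare metal bar 170 x 36 x 6 mm, about 0.22 kg, one round 12 mm hole right through; both faces alike; the only long, drilled one. Origin at its centre; x along its length to the hole end, y through its thickness, z across its width. Starts on its long edge in one of the rack's slots (y level, z up), top edge 41 mm above the table.
- strip_hole (a point): Centre of the strip's hole, halfway through the thickness; 68 mm from the strip's centre, 17 mm from that end.
- strip_end (a point): Middle of the strip's other, undrilled end face (the free end), 85 mm from the strip's centre on its -x side.
- rack: Grey plastic rack, fixed: base plate 150 x 150 x 5 mm, origin at the centre of its underside. Two rows of teeth (9 mm thick, tops 20 mm above the table) at x = +-40 mm leave three slots 8.5 mm wide along x, at y = -45, 0, +45 mm, each holding a strip on edge on the base plate. Between the rows the strips' sides are free. Strips lift straight up.
- mat: Dark rubber bench mat, fixed, 230 (x) x 130 (y) x 3 mm, bare; origin at the centre of its underside.
- stage: Drop-shape instrument, fixed. Origin on the table below where the strip's centre finally lies; at zero yaw x points away from the robot, y to its left. Black stage plate: flat top 90 mm above the table, x -100 to +100, y -75 to +37 mm. A mounted strip lies along x, centred on y = 0, hole end towards +x. Before the last push its free end lies on the -y side; it is pushed towards +y.
- stage_pin (a point): Foot of the fixed upright steel pin, at plate-top height, at x +68, y 0 mm of the stage; axes as the stage. The pin is 10 mm in diameter for 8 mm above the plate, then tapers to a blunt tip, 13 mm above the plate.
- stage_lens (a point): Centre of the front of the instrument's horizontal zoom head (cream tube, black camera), at x +15, y +105 mm of the stage, 108 mm above the table; the head reaches from here to y +320 mm and up to 134 mm above the table.
- stage_light (a point): Top centre of the instrument's black back light, at x +15, y -158 mm of the stage, 138 mm above the table; 68 mm long in x, 28 mm in y.
- stage_stop (a point): Foot of the hooked stop's face, at plate-top height, at x -70, y +18 mm of the stage; the rigid face looks to -y and is 26 mm long in x. From its top a lip overhangs 10 mm to -y, underside 9.5 mm and top 14 mm above the plate (its screw head: 17 mm), so a strip cannot be lowered in but slides in sideways under it.
- coupon_a: A short plain strip, 110 x 36 x 6 mm, no hole, on edge in another rack slot; leave it.
- coupon_b: Another short plain strip, as coupon_a, in the remaining slot; leave it.
- reagent: Amber bottle, 64 mm across, 150 mm tall, standing; origin at the centre of its foot.
- beaker: Open glass beaker, 68 mm across, 85 mm tall; origin at the centre of its foot.
- dish: Low glass dish, 90 mm across, 16 mm tall; origin at the centre of its foot.
- driver: Screwdriver lying on the table, 170 mm long.
- tipbox: Box of pipette tips, 87 x 122 x 63 mm tall; origin at the centre of its underside.
- wash: White plastic bottle, 72 mm across, 170 mm tall; origin at the centre of its foot.
Things that resemble listed ones, but are neither listed nor needed, are in the scene too. Leave any pink or yellow look-alike of the strip alone.

How it is judged:
On the way, in this order (a step that is already met when the one before it is completed fails the run):
1. the strip lies flat on the bench mat, let go (angle between the y axis of strip and the z axis of mat, either way round below 0.06 rad and contact force between the fingers and strip below 0.05 N and z of strip in the frame of mat below 0.0085 m and x of strip in the frame of mat between -0.11 and 0.11 m and y of strip in the frame of mat between -0.065 and 0.065 m), for 0.2 s.
2. the strip lies flat on the stage, let go, its hole over the pin and its free end still clear of the stop (horizontal distance between strip_hole and stage_pin below 0.003 m and z of each of strip_hole, strip_end in the frame of stage_pin below 0.0055 m and z of strip_end in the frame of stage_pin above 0 m and angle between the y axis of strip and the z axis of stage, either way round below 0.06 rad and contact force between the fingers and strip below 0.05 N and y of strip_end in the frame of stage_pin below -0.008 m), for 0.1 s.
At the end, for the whole second after the job is handed in: The strip lies flat, at rest and let go on the stage plate (both ends within 2.5 mm of it), hole over the pin (centres within 3 mm), free end under the lip with the edge against the stop (end's middle within 3 mm of its place, strip within 0.03 rad of the stage's x) (horizontal distance between strip_hole and stage_pin below 0.003 m and z of each of strip_hole, strip_end in the frame of stage_pin below 0.0055 m and z of strip_end in the frame of stage_pin above 0 m and angle between the y axis of strip and the z axis of stage, either way round below 0.06 rad and y of strip_end in the frame of stage_pin between -0.003 and 0.003 m and angle between the x axis of strip and the x axis of stage, either way round below 0.03 rad and linear speed of strip below 0.01 m/s and contact force between the fingers and strip below 0.05 N); the robot touches nothing.
It fails at once if another strip or a piece of labware is moved more than 25 mm (distance of any of coupon_a, coupon_b, reagent, beaker, dish, driver, tipbox, wash from where it was at the start of the episode above 0.025 m).
It also fails if it takes over 72 s, if anything falls off the work surface, if the arm or the gripper's body presses on something with over 40 N, if the wrist force passes 120 N, or if a joint passes its speed limit or range.

## Working session

There is one attempt and no reset: what is moved stays moved. The work goes in short steps, Python scripts to look and compute and a shell command to move; the robot and the scene stay as the last step left them, time stands still between calls to the robot, and variables do not carry over. Pictures are saved under pics/ and viewed, at most 10 in all, crops included, and the job is handed in when it is done.

```bash
ls; mkdir -p pics; cat > h.py <<'E'
import numpy as np, cv2
from station import manip
def snap(n,f):
    s=manip.snapshot(n); np.savez(f'pics/{f}.npz',**{k:np.array(v) for k,v in s.items()}); cv2.imwrite(f'pics/{f}.png',s['img'][:,:,::-1]); return s
def load(f): return dict(np.load(f'pics/{f}.npz'))
def ray(s,u,v):
    K=s['K'];x=(u-K[0,2])/K[0,0];y=(v-K[1,2])/K[1,1]
    d=cv2.undistortPoints(np.array([[[x,y]]],float),np.eye(3),np.array([float(s['k1']),0,0,0]))[0,0]
    return s['T'][:3,3], s['T'][:3,:3]@np.array([d[0],d[1],1])
def onz(s,u,v,z):
    o,d=ray(s,u,v); return o+d*(z-o[2])/d[2]
def proj(s,p):
    T=s['T'];c=T[:3,:3].T@(np.array(p)-T[:3,3]);x,y=c[:2]/c[2];r=1+float(s['k1'])*(x*x+y*y)
    return np.array([s['K'][0,0]*x*r+s['K'][0,2],s['K'][1,1]*y*r+s['K'][1,2]])
E
python3 -c "
from h import *
for n in('scene','top'):
    s=snap(n,n+'0');print(n,s['K'].round(1).tolist(),s['k1'],s['T'].round(3).tolist())
a=[cv2.imread(f'pics/{n}0.png') for n in('top',)]
cv2.imwrite('pics/topbig.png',cv2.resize(a[0],(800,600),interpolation=cv2.INTER_CUBIC))
print(manip.get_state())"
```

```text
pics
scene [[387.7, 0.0, 275.4], [0.0, 387.7, 207.0], [0.0, 0.0, 1.0]] -0.033111374400267894 [[-0.143, 0.827, -0.543, 1.085], [0.99, 0.124, -0.071, -0.007], [0.009, -0.548, -0.837, 0.97], [0.0, 0.0, 0.0, 1.0]]
top [[398.1, 0.0, 275.8], [0.0, 398.1, 209.1], [0.0, 0.0, 1.0]] -0.037306432422857104 [[-0.005, -0.995, 0.098, 0.413], [-1.0, 0.002, -0.03, -0.075], [0.03, -0.098, -0.995, 1.097], [0.0, 0.0, 0.0, 1.0]]
{'time': 0.1, 'joints': array([-1.16200782e+00,  4.23758918e-01,  1.63060873e+00, -2.46604198e-05,
        1.08857886e+00, -1.89821310e-02]), 'dq': array([-0.00021064, -0.00046859, -0.00087339, -0.00022381,  0.00173318,
        0.00148299]), 'joint_efforts': array([ 2.76798464e-04, -5.45617175e+01, -2.74322748e+01,  6.45949412e-02,
        1.88087794e-02, -2.93211531e-05]), 'position': array([ 0.25910702, -0.56821466,  0.22198476]), 'ee_rot': array([[ 9.09888096e-01,  4.14853397e-01, -5.58201579e-04],
       [ 4.14853772e-01, -9.09887260e-01,  1.23361420e-03],
       [ 3.86853489e-06, -1.35402291e-03, -9.99999083e-01]]), 'wrist_force': array([0.12595384, 0.25127443, 0.25386328]), 'moment': array([-0.00062164, -0.02270245,  0.01394622]), 'grip_force': 0.0, 'opening': 0.08790436479758289}
```

View pics/topbig.png

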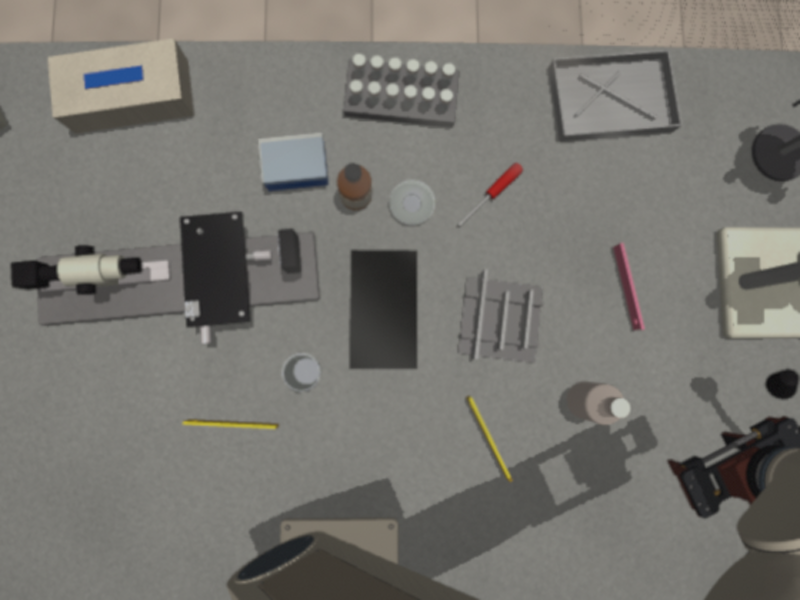

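View pics/scene0.png

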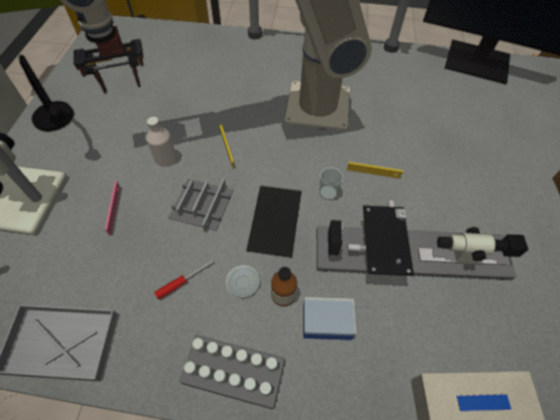

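The top view shows the strip in the rack's left slot at about (338,220) in original pixels, the mat at (269,217), the plate at (151,188) with the pin at (140,162) and the stop at (134,217). The scene view shows the same layout. I'll zoom in for pixel-accurate values.

```bash
python3 -c "
from h import *
t=cv2.imread('pics/top0.png');s=cv2.imread('pics/scene0.png')
def c(im,u,v,w,h,k):
    return cv2.resize(im[v:v+h,u:u+w],None,fx=k,fy=k,interpolation=cv2.INTER_CUBIC)
A=np.hstack([c(t,120,140,80,60,5),c(t,120,188,80,60,5)]);B=np.hstack([c(t,315,180,80,60,5)[:,:400]*1,c(s,165,172,80,60,5)])
cv2.imwrite('pics/m1.png',np.vstack([A,B]))
from h import load
T=load('top0')
# mat
g=cv2.cvtColor(t,cv2.COLOR_BGR2GRAY)
m=(g<55).astype(np.uint8)
n,l,st,ce=cv2.connectedComponentsWithStats(m)
for i in range(1,n):
    if st[i,4]>700:
        cn=cv2.findContours((l==i).astype(np.uint8),0,2)[0][0];r=cv2.minAreaRect(cn);print(st[i],r)
        for z in(.003,.09): print(z,[onz(T,u,v,z)[:2].round(4).tolist() for u,v in cv2.boxPoints(r)])
"
```

```text
[526  93  34  34 813] ((542.251708984375, 109.85198211669922), (33.426937103271484, 32.09724807739258), 4.236394882202148)
0.003 [[0.7677, -0.8363], [0.8654, -0.8516], [0.8602, -0.9559], [0.7618, -0.9394]]
0.09 [[0.7395, -0.7757], [0.8295, -0.7898], [0.8246, -0.8858], [0.7341, -0.8706]]
[ 127  149   48   79 3076] ((150.0205841064453, 188.2676239013672), (76.4664077758789, 44.02378845214844), 85.60128784179688)
0.003 [[0.6819, 0.3119], [0.6914, 0.1899], [0.4784, 0.1691], [0.4694, 0.2888]]
0.09 [[0.6606, 0.2812], [0.6693, 0.1689], [0.4732, 0.1497], [0.4649, 0.2599]]
[ 247  176   44   73 2345] ((268.5, 212.0), (72.0, 43.0), 90.0)
0.003 [[0.6133, -0.0277], [0.6134, -0.1474], [0.4136, -0.1458], [0.4141, -0.0282]]
0.09 [[0.5974, -0.0315], [0.5975, -0.1417], [0.4136, -0.1401], [0.4141, -0.0319]]
[ 468  292   92   70 2786] ((520.5795288085938, 324.8916015625), (52.26807403564453, 92.01008605957031), 62.81888961791992)
0.003 [[0.2051, -0.6352], [0.3162, -0.8801], [0.1854, -0.9436], [0.078, -0.698]]
0.09 [[0.2217, -0.5906], [0.3239, -0.816], [0.2035, -0.8744], [0.1047, -0.6484]]
```

View pics/m1.png

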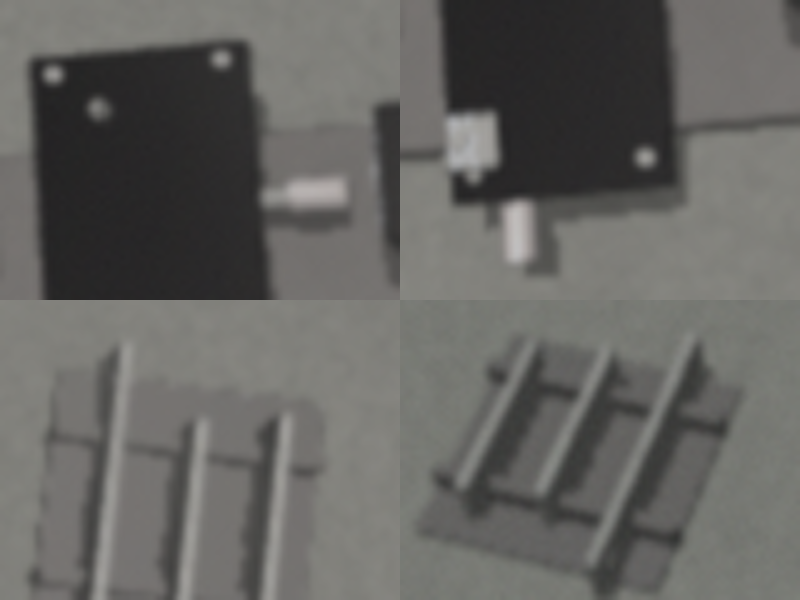

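```bash
python3 -c "
from h import *
T=load('top0');S=load('scene0')
def st(s,z,v0,v1,p0,p1):
    g=s['img'].astype(float).sum(2);pts=[]
    for v in range(v0,v1+1):
        c=p0[0]+(v-p0[1])*(p1[0]-p0[0])/(p1[1]-p0[1]);us=np.arange(int(c)-4,int(c)+6);w=g[v,us]-np.median(g[v,us]);w=np.clip(w-.3*w.max(),0,None)
        pts.append(onz(s,(w*us).sum()/w.sum(),v,z)[:2])
    P=np.array(pts);a=np.polyfit(P[:,0],P[:,1],1);r=P[:,1]-np.polyval(a,P[:,0]);a=np.polyfit(P[abs(r)<.003,0],P[abs(r)<.003,1],1)
    print('slope',a[0],'y(.45)',np.polyval(a,.45),r.std(),P[0],P[-1])
st(T,.041,192,248,(340.2,189),(334.6,252))
st(S,.041,183,220,(223,180),(204,224))
print('topends',onz(T,340.2,188.5,.041),onz(T,334.6,252,.041));print('sc',onz(S,223,180,.041),onz(S,204,224,.041))
for z in(.095,.1):
    print('pin top',onz(T,139.5,161.8,z)[:2])
g=S['img'].astype(int).sum(2)
sub=g[195:285,355:420];print('bright in scene',[(u+355,v+195,sub[v,u]) for v,u in zip(*np.where(sub>300)) if sub[v,u]==sub[max(v-2,0):v+3,max(u-2,0):u+3].max()])
st_=manip.get_state();print(st_['position'])
im=cv2.imread('pics/scene0.png');cv2.imwrite('pics/m2.png',cv2.resize(im[195:285,350:430],None,fx=6,fy=6,interpolation=cv2.INTER_CUBIC))
"
```

```text
slope -0.1357177093405395 y(.45) -0.2640023182193888 0.00021212151195240664 [ 0.56292027 -0.27938736] [ 0.41292511 -0.2594239 ]
slope -0.1292536051125162 y(.45) -0.26253208040834786 0.00041130734521029896 [ 0.42190066 -0.25985649] [ 0.55478092 -0.27619387]
topends [ 0.5724406  -0.28017416  0.041     ] [ 0.4023433  -0.26173394  0.041     ]
sc [ 0.40973228 -0.25425842  0.041     ] [ 0.56751702 -0.27341818  0.041     ]
pin top [0.63337534 0.24193588]
pin top [0.63227741 0.24035586]
bright in scene [(np.int64(365), np.int64(195), np.int64(367)), (np.int64(366), np.int64(195), np.int64(367)), (np.int64(378), np.int64(195), np.int64(355)), (np.int64(383), np.int64(195), np.int64(358)), (np.int64(389), np.int64(195), np.int64(359)), (np.int64(392), np.int64(195), np.int64(359)), (np.int64(403), np.int64(195), np.int64(363)), (np.int64(404), np.int64(195), np.int64(363)), (np.int64(418), np.int64(196), np.int64(376)), (np.int64(399), np.int64(197), np.int64(365)), (np.int64(412), np.int64(197), np.int64(371)), (np.int64(376), np.int64(198), np.int64(356)), (np.int64(402), np.int64(198), np.i
[... 3344 characters left out ...]
3)), (np.int64(356), np.int64(275), np.int64(363)), (np.int64(359), np.int64(275), np.int64(359)), (np.int64(360), np.int64(275), np.int64(359)), (np.int64(419), np.int64(278), np.int64(364)), (np.int64(358), np.int64(280), np.int64(362)), (np.int64(409), np.int64(280), np.int64(360)), (np.int64(363), np.int64(281), np.int64(362)), (np.int64(415), np.int64(283), np.int64(362)), (np.int64(355), np.int64(284), np.int64(363)), (np.int64(361), np.int64(284), np.int64(360)), (np.int64(364), np.int64(284), np.int64(360)), (np.int64(371), np.int64(284), np.int64(324)), (np.int64(411), np.int64(284), np.int64(359)), (np.int64(418), np.int64(284), np.int64(367))]
[ 0.25910702 -0.56821466  0.22198476]
```

View pics/m2.png

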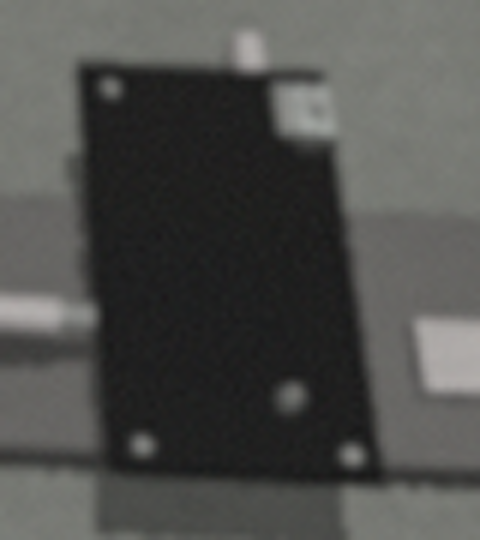

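Scene crop: the pin is at (398.3,261.2) and the stop at (400,213), consistent with the top view. I'll write a helper that converts targets to tool-axis units, then move.

```bash
cat >> h.py <<'E'
def rel(p,yaw,p0=None,R0=None):
    "shift/turn in units from measured pose (p0,R0) to p with tool down, tool x at yaw"
    from scipy.spatial.transform import Rotation as Ro
    s=manip.get_state();p0=s['position'] if p0 is None else p0;R0=s['ee_rot'] if R0 is None else R0
    c,n=np.cos(yaw),np.sin(yaw);R=np.array([[c,n,0],[n,-c,0],[0,0,-1]])
    print('d',(R0.T@(np.array(p)-p0)/.1).round(3),'w',(Ro.from_matrix(R0.T@R).as_rotvec()/(np.pi/2)).round(4));return np.array(p),R
E
python3 -c "
from h import *
T=load('top0');S=load('scene0')
o,d=ray(T,139.5,161.8);p,e=ray(S,398.3,261.2)
A=np.c_[d,-e];k=np.linalg.lstsq(A,p-o,rcond=None)[0];print('pin',o+k[0]*d,p+k[1]*e, onz(S,398.3,261.2,.097))
a,b=rel((.259,-.569,.222),-.132)
rel((.487,-.268,.222),-.132,a,b);print(b)"
```

```text
pin [0.63287836 0.24122067 0.09726329] [0.63277826 0.24379863 0.09805596] [0.63223064 0.24410206 0.097     ]
d [-0.004  0.007 -0.   ] w [-8.000e-04  2.000e-04  3.564e-01]
d [ 1.864 -3.284  0.   ] w [0. 0. 0.]
[[ 0.99130064 -0.13161701  0.        ]
 [-0.13161701 -0.99130064  0.        ]
 [ 0.          0.         -1.        ]]
```

```bash
python3 -m creep '[{"wz":0.356},{"wz":0.356},{"wz":0.356},{"wz":0.356},{"wz":0.356}]' 139
python3 -m creep '[{"dx":0.932,"dy":-0.5},{"dx":0.932,"dy":-0.5},{"dx":0.932,"dy":-0.5}]'
python3 -m creep '[{"dx":0.932,"dy":-0.784},{"dx":0.932,"dy":-0.784},{"dx":0.932,"dy":-0.784}]'
python3 -m creep '[{"dy":-1.0},{"dy":-1.0},{"dy":-1.0}]'
python3 -m creep '[{"dy":-1.0},{"dy":-1.0},{"dy":-1.0},{"dy":-1.0}]'
python3 -c "
from h import *
rel((.487,-.268,.016),-.132)
s=snap('top','t1');snap('scene','s1')"
```

```text
d [ 3.319 -1.783  2.062] w [-8.000e-04  2.000e-04  3.564e-01]invalid input at $[0]: expected keys dx, dy, dz, wx, wy, wz
invalid input at $[0]: expected keys dx, dy, dz, wx, wy, wz
invalid input at $[0]: expected keys dx, dy, dz, wx, wy, wz
invalid input at $[0]: expected keys dx, dy, dz, wx, wy, wz
invalid input at $[0]: expected keys dx, dy, dz, wx, wy, wz
```

All six keys are required.

```bash
python3 -m creep '[{"dx":0,"dy":0,"dz":0,"wx":0,"wy":0,"wz":0.356},{"dx":0,"dy":0,"dz":0,"wx":0,"wy":0,"wz":0.356},{"dx":0,"dy":0,"dz":0,"wx":0,"wy":0,"wz":0.356},{"dx":0,"dy":0,"dz":0,"wx":0,"wy":0,"wz":0.356},{"dx":0,"dy":0,"dz":0,"wx":0,"wy":0,"wz":0.356}]' 139
python3 -m creep '[{"dx":0.932,"dy":-0.5,"dz":0,"wx":0,"wy":0,"wz":0},{"dx":0.932,"dy":-0.5,"dz":0,"wx":0,"wy":0,"wz":0},{"dx":0.932,"dy":-0.5,"dz":0,"wx":0,"wy":0,"wz":0}]'
python3 -m creep '[{"dx":0.932,"dy":-0.784,"dz":0,"wx":0,"wy":0,"wz":0},{"dx":0.932,"dy":-0.784,"dz":0,"wx":0,"wy":0,"wz":0},{"dx":0.932,"dy":-0.784,"dz":0,"wx":0,"wy":0,"wz":0}]'
python3 -m creep '[{"dx":0,"dy":-1.0,"dz":0,"wx":0,"wy":0,"wz":0},{"dx":0,"dy":-1.0,"dz":0,"wx":0,"wy":0,"wz":0},{"dx":0,"dy":-1.0,"dz":0,"wx":0,"wy":0,"wz":0}]'
python3 -m creep '[{"dx":0,"dy":-1.0,"dz":0,"wx":0,"wy":0,"wz":0},{"dx":0,"dy":-1.0,"dz":0,"wx":0,"wy":0,"wz":0},{"dx":0,"dy":-1.0,"dz":0,"wx":0,"wy":0,"wz":0},{"dx":0,"dy":-1.0,"dz":0,"wx":0,"wy":0,"wz":0}]'
python3 -c "
from h import *
rel((.487,-.268,.016),-.132)"
```

```text
time: 0.7
position: [0.2593, -0.5685, 0.2225]
ee_rot: [[0.991, -0.132, -0.0], [-0.132, -0.991, 0.0], [-0.0, -0.0, -1.0]]
wrist_force: [1.0, 0.2, -0.8]
opening: 0.0516
grip_force: 0.0
time: 1.0
position: [0.3622, -0.5296, 0.2227]
ee_rot: [[0.992, -0.124, 0.001], [-0.124, -0.992, 0.0], [0.001, -0.0, -1.0]]
wrist_force: [0.5, -0.5, 0.0]
opening: 0.0398
grip_force: 0.0
time: 1.3
position: [0.4634, -0.4638, 0.2226]
ee_rot: [[0.992, -0.126, 0.0], [-0.126, -0.992, 0.0], [0.0, -0.0, -1.0]]
wrist_force: [0.1, -0.3, 0.1]
opening: 0.0398
grip_force: 0.0
time: 1.6
position: [0.4737, -0.3617, 0.2221]
ee_rot: [[0.992, -0.124, -0.002], [-0.124, -0.992, 0.003], [-0.002, -0.002, -1.0]]
wrist_force: [0.0, -0.8, -0.3]
opening: 0.0401
grip_force: 0.0
time: 2.0
position: [0.4873, -0.2674, 0.2229]
ee_rot: [[0.992, -0.127, 0.0], [-0.127, -0.992, -0.001], [0.0, 0.001, -1.0]]
wrist_force: [0.6, 0.2, -0.7]
opening: 0.0398
grip_force: 0.0
d [-0.003  0.005  2.069] w [ 0.0004 -0.0002  0.0027]
```

```bash
python3 -m creep '[{"dx":0,"dy":0,"dz":1.0,"wx":0,"wy":0,"wz":0.003},{"dx":0,"dy":0,"dz":1.0,"wx":0,"wy":0,"wz":0.003},{"dx":0,"dy":0,"dz":1.0,"wx":0,"wy":0,"wz":0.003}]'
python3 -m creep '[{"dx":0,"dy":0,"dz":0.6,"wx":0,"wy":0,"wz":0},{"dx":0,"dy":0,"dz":0.6,"wx":0,"wy":0,"wz":0},{"dx":0,"dy":0,"dz":0.9,"wx":0,"wy":0,"wz":0},{"dx":0,"dy":0,"dz":1.0,"wx":0,"wy":0,"wz":0},{"dx":0,"dy":0,"dz":1.0,"wx":0,"wy":0,"wz":0}]'
python3 -m creep '[{"dx":0,"dy":0,"dz":0.07,"wx":0,"wy":0,"wz":0},{"dx":0,"dy":0,"dz":0.07,"wx":0,"wy":0,"wz":0},{"dx":0,"dy":0,"dz":0.07,"wx":0,"wy":0,"wz":0}]'
python3 -m creep '[{"dx":0,"dy":0,"dz":0,"wx":0,"wy":0,"wz":0},{"dx":0,"dy":0,"dz":0,"wx":0,"wy":0,"wz":0},{"dx":0,"dy":0,"dz":0,"wx":0,"wy":0,"wz":0},{"dx":0,"dy":0,"dz":0,"wx":0,"wy":0,"wz":0},{"dx":0,"dy":0,"dz":0,"wx":0,"wy":0,"wz":0},{"dx":0,"dy":0,"dz":0,"wx":0,"wy":0,"wz":0}]' 255
```

```text
time: 2.3
position: [0.4828, -0.2669, 0.117]
ee_rot: [[0.991, -0.136, -0.01], [-0.136, -0.991, 0.005], [-0.011, -0.004, -1.0]]
wrist_force: [-1.7, -0.3, -0.3]
opening: 0.0397
grip_force: 0.0
time: 2.8
position: [0.487, -0.268, 0.0231]
ee_rot: [[0.991, -0.136, -0.001], [-0.136, -0.991, 0.0], [-0.001, -0.0, -1.0]]
wrist_force: [0.3, -0.1, 0.2]
opening: 0.04
grip_force: 0.0
time: 3.1
position: [0.4876, -0.2678, 0.0166]
ee_rot: [[0.991, -0.136, 0.001], [-0.136, -0.991, -0.001], [0.001, 0.0, -1.0]]
wrist_force: [-0.1, -0.8, 0.3]
opening: 0.04
grip_force: 0.0
time: 3.7
position: [0.4871, -0.267, 0.0156]
ee_rot: [[0.991, -0.136, -0.0], [-0.136, -0.991, 0.001], [-0.0, -0.001, -1.0]]
wrist_force: [2.2, 3.4, 0.5]
opening: 0.0057
grip_force: 30.0
```

```bash
python3 -m creep '[{"dx":0,"dy":0,"dz":-0.2,"wx":0,"wy":0,"wz":0},{"dx":0,"dy":0,"dz":-0.45,"wx":0,"wy":0,"wz":0},{"dx":0,"dy":0,"dz":-0.8,"wx":0,"wy":0,"wz":0},{"dx":0,"dy":0,"dz":-1.0,"wx":0,"wy":0,"wz":0},{"dx":0,"dy":0,"dz":-1.0,"wx":0,"wy":0,"wz":0}]'
python3 -c "
from h import *
rel((.498,-.085,.0145),0)
a,b=rel((.487,-.268,.115),0);rel((.498,-.085,.0145),0,a,b)"
```

```text
time: 4.2
position: [0.4887, -0.2686, 0.1181]
ee_rot: [[0.991, -0.136, 0.004], [-0.136, -0.991, -0.003], [0.005, 0.002, -1.0]]
wrist_force: [1.2, 0.1, -2.8]
opening: 0.0061
grip_force: 30.0
d [-0.161 -1.834  1.032] w [ 0.0016 -0.0029 -0.0866]
d [-0.017 -0.004  0.031] w [ 0.0016 -0.0029 -0.0866]
d [ 0.11  -1.83   1.005] w [0. 0. 0.]
```

```bash
python3 -m creep '[{"dx":-0.08,"dy":-0.4,"dz":0,"wx":0,"wy":0,"wz":-0.087},{"dx":-0.08,"dy":-0.8,"dz":0,"wx":0,"wy":0,"wz":-0.087},{"dx":-0.08,"dy":-0.9,"dz":0,"wx":0,"wy":0,"wz":-0.087},{"dx":-0.08,"dy":-0.9,"dz":0,"wx":0,"wy":0,"wz":-0.087}]'
python3 -m creep '[{"dx":0.04,"dy":-0.4,"dz":0,"wx":0,"wy":0,"wz":0},{"dx":0.04,"dy":-0.8,"dz":0,"wx":0,"wy":0,"wz":0},{"dx":0.04,"dy":-0.94,"dz":0,"wx":0,"wy":0,"wz":0},{"dx":0.04,"dy":-0.94,"dz":0,"wx":0,"wy":0,"wz":0},{"dx":0.04,"dy":-0.94,"dz":0,"wx":0,"wy":0,"wz":0}]'
python3 -c "
from h import *
rel((.498,-.085,.0145),0)
T=snap('top','t2');S=snap('scene','s2')
print(manip.get_state()['joints'])
p=manip.get_state()['position']-[0,0,.01]
a=[]
for s in (T,S):
    u,v=proj(s,p).astype(int);u=np.clip(u,66,494);v=np.clip(v,50,370);a.append(cv2.resize(np.ascontiguousarray(s['img'][v-50:v+50,u-66:u+67,::-1]),(400,300),interpolation=cv2.INTER_CUBIC))
cv2.imwrite('pics/m3.png',np.hstack(a))"
```

```text
time: 4.6
position: [0.4908, -0.1759, 0.1145]
ee_rot: [[1.0, 0.003, -0.002], [0.003, -1.0, 0.001], [-0.002, -0.001, -1.0]]
wrist_force: [0.5, -0.8, -1.7]
opening: 0.0057
grip_force: 30.0
time: 5.1
position: [0.4956, -0.0842, 0.1154]
ee_rot: [[1.0, 0.001, 0.0], [0.001, -1.0, -0.0], [0.0, 0.0, -1.0]]
wrist_force: [0.5, -0.1, -3.0]
opening: 0.0055
grip_force: 30.0
d [0.024 0.007 1.009] w [ 0.0003 -0.      0.0005]
[-1.92498794e-01  4.08141616e-01  1.97054348e+00 -4.07387452e-04
  7.62649569e-01  1.37921589e+00]
```

View pics/m3.png

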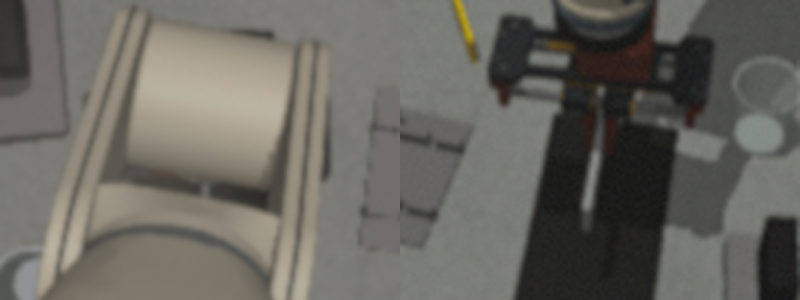

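The strip is held upright over the mat. I'll lower it and release it on its edge.

```bash
python3 -m creep '[{"dx":0.02,"dy":0,"dz":0.4,"wx":0,"wy":0,"wz":0},{"dx":0.02,"dy":0,"dz":0.75,"wx":0,"wy":0,"wz":0},{"dx":0.02,"dy":0,"dz":0.9,"wx":0,"wy":0,"wz":0},{"dx":0.02,"dy":0,"dz":0.98,"wx":0,"wy":0,"wz":0},{"dx":0.02,"dy":0,"dz":1.0,"wx":0,"wy":0,"wz":0},{"dx":0.02,"dy":0,"dz":1.0,"wx":0,"wy":0,"wz":0}]'
python3 -m creep '[{"dx":0,"dy":0,"dz":0.01,"wx":0,"wy":0,"wz":0},{"dx":0,"dy":0,"dz":0.015,"wx":0,"wy":0,"wz":0},{"dx":0,"dy":0,"dz":0.015,"wx":0,"wy":0,"wz":0}]'
```

```text
time: 5.8
position: [0.4979, -0.0838, 0.016]
ee_rot: [[1.0, -0.0, 0.001], [-0.0, -1.0, -0.0], [0.001, 0.0, -1.0]]
wrist_force: [0.4, 0.6, -2.4]
opening: 0.0058
grip_force: 30.0
time: 6.1
position: [0.4978, -0.0833, 0.0148]
ee_rot: [[1.0, 0.001, 0.001], [0.001, -1.0, -0.0], [0.001, 0.0, -1.0]]
wrist_force: [0.2, -0.4, -3.0]
opening: 0.006
grip_force: 30.0
```

```bash
python3 -m creep '[{"dx":0,"dy":0,"dz":0.008,"wx":0,"wy":0,"wz":0},{"dx":0,"dy":0,"dz":0.008,"wx":0,"wy":0,"wz":0}]'
python3 -m creep '[{"dx":0,"dy":0,"dz":0.006,"wx":0,"wy":0,"wz":0},{"dx":0,"dy":0,"dz":0.006,"wx":0,"wy":0,"wz":0}]' | grep -A1 -E "posi|wrist"
python3 -m creep '[{"dx":0,"dy":0,"dz":0.005,"wx":0,"wy":0,"wz":0},{"dx":0,"dy":0,"dz":0.005,"wx":0,"wy":0,"wz":0}]'| grep -E "posi|wrist"
```

```text
time: 6.3
position: [0.4975, -0.0832, 0.0136]
ee_rot: [[1.0, 0.001, 0.0], [0.001, -1.0, -0.0], [0.0, 0.0, -1.0]]
wrist_force: [-0.2, -0.7, -0.7]
opening: 0.0057
grip_force: 30.0
position: [0.4976, -0.0832, 0.0135]
ee_rot: [[1.0, 0.001, 0.0], [0.001, -1.0, -0.0], [0.0, 0.0, -1.0]]
wrist_force: [-3.4, 0.2, 8.4]
opening: 0.0059
position: [0.4976, -0.0832, 0.0135]
wrist_force: [-3.2, 0.8, 15.0]
```

```bash
python3 -m creep '[{"dx":0,"dy":0,"dz":-0.011,"wx":0,"wy":0,"wz":0},{"dx":0,"dy":0,"dz":-0.011,"wx":0,"wy":0,"wz":0}]'| grep -E "posi|wrist"
python3 -m creep '[{"dx":0,"dy":0,"dz":0,"wx":0,"wy":0,"wz":0},{"dx":0,"dy":0,"dz":0,"wx":0,"wy":0,"wz":0},{"dx":0,"dy":0,"dz":0,"wx":0,"wy":0,"wz":0},{"dx":0,"dy":0,"dz":0,"wx":0,"wy":0,"wz":0},{"dx":0,"dy":0,"dz":0,"wx":0,"wy":0,"wz":0},{"dx":0,"dy":0,"dz":0,"wx":0,"wy":0,"wz":0},{"dx":0,"dy":0,"dz":0,"wx":0,"wy":0,"wz":0},{"dx":0,"dy":0,"dz":0,"wx":0,"wy":0,"wz":0}]' 0
python3 -c "
from h import *
S=snap('scene','s3')
u,v=proj(S,(.5,-.09,.03)).astype(int);cv2.imwrite('pics/m4.png',cv2.resize(np.ascontiguousarray(S['img'][v-60:v+60,u-80:u+80,::-1]),(640,480),interpolation=cv2.INTER_CUBIC))"
```

```text
position: [0.4975, -0.0832, 0.0135]
wrist_force: [0.5, 0.1, 2.5]
time: 7.7
position: [0.4974, -0.0832, 0.0134]
ee_rot: [[1.0, 0.001, 0.0], [0.001, -1.0, -0.0], [0.0, 0.0, -1.0]]
wrist_force: [-0.8, 0.1, -1.0]
opening: 0.0666
grip_force: 0.0
```

View pics/m4.png

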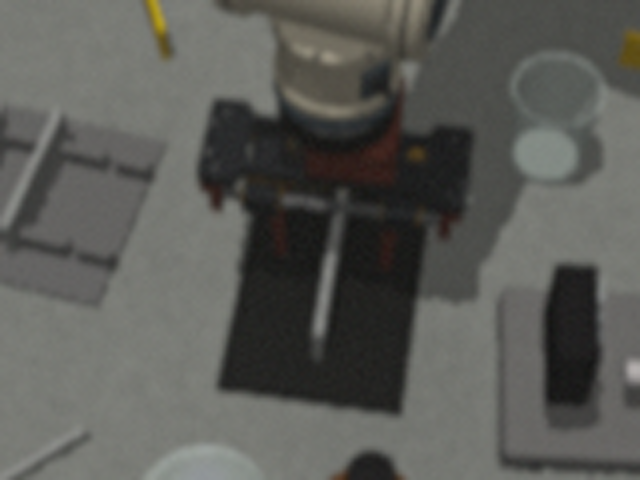

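It stands upright between the open fingers. I'll raise the fingers and tip the strip over towards -y.

```bash
python3 -m creep '[{"dx":0,"dy":0,"dz":-0.15,"wx":0,"wy":0,"wz":0},{"dx":0,"dy":0,"dz":-0.15,"wx":0,"wy":0,"wz":0},{"dx":0,"dy":0,"dz":-0.15,"wx":0,"wy":0,"wz":0},{"dx":0,"dy":0.2,"dz":-0.15,"wx":0,"wy":0,"wz":0},{"dx":0,"dy":0.36,"dz":-0.15,"wx":0,"wy":0,"wz":0},{"dx":0,"dy":0.42,"dz":-0.15,"wx":0,"wy":0,"wz":0},{"dx":0,"dy":0.47,"dz":-0.15,"wx":0,"wy":0,"wz":0},{"dx":0,"dy":0.53,"dz":-0.15,"wx":0,"wy":0,"wz":0}]'
python3 -m creep '[{"dx":0,"dy":0.08,"dz":0,"wx":0,"wy":0,"wz":0},{"dx":0,"dy":0.1,"dz":0,"wx":0,"wy":0,"wz":0},{"dx":0,"dy":0.1,"dz":0,"wx":0,"wy":0,"wz":0},{"dx":0,"dy":0.1,"dz":0,"wx":0,"wy":0,"wz":0},{"dx":0,"dy":0.1,"dz":0,"wx":0,"wy":0,"wz":0}]'
python3 -m creep '[{"dx":0,"dy":-0.2,"dz":-1.0,"wx":0,"wy":0,"wz":0},{"dx":0,"dy":-0.2,"dz":-1.0,"wx":0,"wy":0,"wz":0},{"dx":0,"dy":-0.2,"dz":-1.0,"wx":0,"wy":0,"wz":0}]'
python3 -m creep '[{"dx":-0.7,"dy":-1,"dz":-1.0,"wx":0,"wy":0,"wz":0},{"dx":-0.7,"dy":-1,"dz":-1.0,"wx":0,"wy":0,"wz":0},{"dx":-0.7,"dy":-1,"dz":-1.0,"wx":0,"wy":0,"wz":0},{"dx":-0.7,"dy":-1,"dz":-1.0,"wx":0,"wy":0,"wz":0},{"dx":-0.7,"dy":-1,"dz":-1.0,"wx":0,"wy":0,"wz":0}]'
python3 -c "
from h import *
S=snap('scene','s4');T=snap('top','t4')
a=[]
for s in (S,T):
    u,v=proj(s,(.5,-.09,.03)).astype(int);a.append(cv2.resize(np.ascontiguousarray(s['img'][v-60:v+60,u-50:u+50,::-1]),(400,480),interpolation=cv2.INTER_CUBIC));print(u,v)
cv2.imwrite('pics/m5.png',np.hstack(a))"
```

```text
time: 8.55
position: [0.4971, -0.1362, 0.0281]
ee_rot: [[1.0, 0.001, -0.001], [0.001, -1.0, 0.0], [-0.001, -0.0, -1.0]]
wrist_force: [0.3, -0.0, 1.0]
opening: 0.0878
grip_force: 0.0
time: 9.05
position: [0.4973, -0.146, 0.0284]
ee_rot: [[1.0, 0.001, -0.0], [0.001, -1.0, 0.0], [-0.0, -0.0, -1.0]]
wrist_force: [-0.0, 0.3, 0.4]
opening: 0.0877
grip_force: 0.0
time: 9.35
position: [0.5008, -0.1262, 0.1334]
ee_rot: [[1.0, 0.002, 0.009], [0.002, -1.0, -0.002], [0.009, 0.002, -1.0]]
wrist_force: [0.3, 0.3, 0.4]
opening: 0.0876
grip_force: 0.0
time: 9.85
position: [0.4275, -0.0256, 0.2291]
ee_rot: [[1.0, 0.003, 0.003], [0.003, -1.0, -0.0], [0.003, 0.0, -1.0]]
wrist_force: [0.6, -0.2, -0.8]
opening: 0.0879
grip_force: 0.0
272 214
269 215
```

View pics/m5.png

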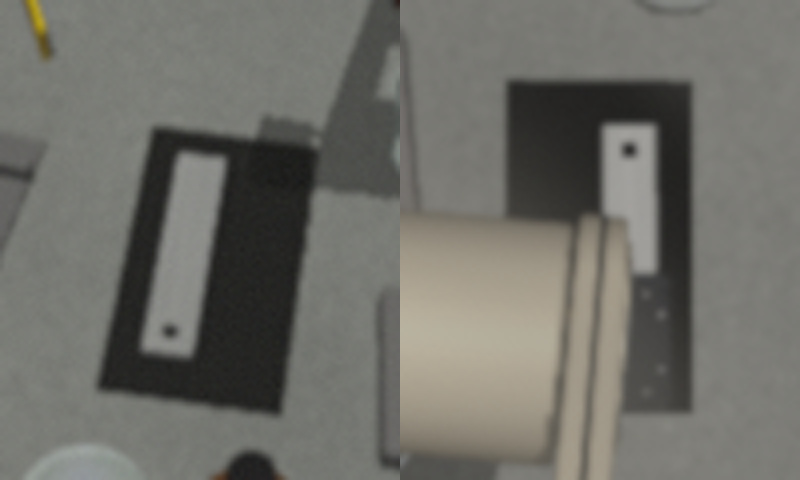

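The strip lies flat on the mat, hole end towards +x: hole at scene crop (170,331) and top crop (229,150). Measuring its pose.

```bash
cat >> h.py <<'E'
def strip(s,z,box,thr=300):
    "bright strip in box (u0,v0,u1,v1): hole and long-axis direction on plane z"
    g=s['img'].astype(float).sum(2);u0,v0,u1,v1=box;g=g[v0:v1,u0:u1]
    m=(g>thr).astype(np.uint8);n,l,st,ce=cv2.connectedComponentsWithStats(m)
    i=1+st[1:,4].argmax();cn=max(cv2.findContours((l==i).astype(np.uint8),0,1)[0],key=len)
    r=cv2.minAreaRect(cn);f=np.zeros_like(m);cv2.drawContours(f,[cn],-1,1,-1);f=cv2.erode(f,np.ones((5,5)))
    w=np.where(f>0,np.clip(np.median(g[l==i])*.85-g,0,None),0);k=w.argmax();kv,ku=divmod(k,w.shape[1])
    ww=np.zeros_like(w);ww[kv-3:kv+4,ku-3:ku+4]=w[kv-3:kv+4,ku-3:ku+4];vv,uu=np.mgrid[:w.shape[0],:w.shape[1]]
    h=((ww*uu).sum()/ww.sum()+u0,(ww*vv).sum()/ww.sum()+v0)
    b=cv2.boxPoints(r)+[u0,v0];C=np.array([onz(s,u,v,z)[:2] for u,v in b])
    return h,onz(s,*h,z)[:2],C
E
python3 -c "
from h import *
for n,box in(('s4',(230,175,300,255)),('t4',(249,175,312,225))):
    s=load(n);h,H,C=strip(s,.009,box);print(n,np.round(h,1),H.round(4),C.round(4).tolist(),'c',C.mean(0).round(4))
    e=C-np.roll(C,1,0);print([ (np.hypot(*x).round(4),np.arctan2(x[1],x[0]).round(3)) for x in e])
"
```

```text
s4 [nan nan] [nan nan] [[0.364, -0.2454], [0.3318, -0.0318], [0.6044, -0.0017], [0.6323, -0.189]] c [ 0.4831 -0.117 ]
[(np.float64(0.2741), np.float64(-2.934)), (np.float64(0.216), np.float64(1.721)), (np.float64(0.2743), np.float64(0.11)), (np.float64(0.1893), np.float64(-1.423))]
t4 [nan nan] [nan nan] [[0.6151, -0.1526], [0.6152, -0.2055], [0.4789, -0.2037], [0.479, -0.1514]] c [ 0.547  -0.1783]
[(np.float64(0.1361), np.float64(-0.009)), (np.float64(0.0529), np.float64(-1.57)), (np.float64(0.1363), np.float64(3.128)), (np.float64(0.0522), np.float64(1.568))]h.py:29: RuntimeWarning: invalid value encountered in scalar divide
  h=((ww*uu).sum()/ww.sum()+u0,(ww*vv).sum()/ww.sum()+v0)
```

```bash
python3 -c "
from h import *
for n,box in(('s4',(230,175,300,255)),('t4',(260,175,312,225))):
  s=load(n);g=s['img'].astype(int).sum(2)[box[1]:box[3],box[0]:box[2]];print(np.percentile(g,[5,30,50,70,80,90,97]))
  for t in (410,):
    h,H,C=strip(s,.009,box,t);print(n,t,np.round(h,1),H.round(4),C.round(4).tolist(),'c',C.mean(0).round(4))
    e=C-np.roll(C,1,0);print([ (np.hypot(*x).round(4),np.arctan2(x[1],x[0]).round(3)) for x in e])
"
```

```text
[101. 114. 349. 364. 368. 376. 419.]
s4 410 [264.1 236.3] [ 0.564  -0.1053] [[0.5758, -0.1191], [0.4152, -0.1193], [0.4175, -0.09], [0.5775, -0.092]] c [ 0.4965 -0.1051]
[(np.float64(0.0272), np.float64(-1.633)), (np.float64(0.1606), np.float64(-3.14)), (np.float64(0.0294), np.float64(1.493)), (np.float64(0.16), np.float64(-0.012))]
[106. 183. 364. 371. 376. 450. 472.]
t4 410 [275.8 192. ] [ 0.5674 -0.1075] [[0.5815, -0.0942], [0.5815, -0.1219], [0.4846, -0.1213], [0.4847, -0.0939]] c [ 0.5331 -0.1078]
[(np.float64(0.0968), np.float64(-0.004)), (np.float64(0.0276), np.float64(-1.571)), (np.float64(0.0969), np.float64(3.135)), (np.float64(0.0274), np.float64(1.568))]
```

```bash
python3 -m creep '[{"dx":0.7,"dy":0.8,"dz":1,"wx":0,"wy":0,"wz":0},{"dx":0.7,"dy":0.8,"dz":1,"wx":0,"wy":0,"wz":0},{"dx":0.7,"dy":0.8,"dz":1,"wx":0,"wy":0,"wz":0},{"dx":0.7,"dy":0.8,"dz":1,"wx":0,"wy":0,"wz":0},{"dx":0.7,"dy":0.8,"dz":1,"wx":0,"wy":0,"wz":0}]' 0
python3 -c "
from h import *
rel((.4977,-.1055,.0055),0)"
```

```text
time: 10.45
position: [0.4961, -0.1071, 0.1259]
ee_rot: [[1.0, -0.002, -0.005], [-0.002, -1.0, 0.001], [-0.005, -0.001, -1.0]]
wrist_force: [-0.5, 0.4, -0.2]
opening: 0.0879
grip_force: 0.0
d [ 0.022 -0.015  1.204] w [-0.0008  0.0033 -0.0012]
```

```bash
python3 -m creep '[{"dx":0,"dy":-0.01,"dz":0.5,"wx":0,"wy":0,"wz":0},{"dx":0,"dy":-0.01,"dz":0.9,"wx":0,"wy":0,"wz":0},{"dx":0,"dy":-0.01,"dz":1,"wx":0,"wy":0,"wz":0},{"dx":0,"dy":-0.01,"dz":1,"wx":0,"wy":0,"wz":0},{"dx":0,"dy":-0.01,"dz":1,"wx":0,"wy":0,"wz":0}]' 0
python3 -c "
from h import *
rel((.4977,-.1055,.0055),0)"
```

```text
time: 10.95
position: [0.4984, -0.1053, 0.0301]
ee_rot: [[1.0, 0.001, 0.002], [0.001, -1.0, -0.0], [0.002, 0.0, -1.0]]
wrist_force: [0.5, -0.4, 1.2]
opening: 0.0878
grip_force: 0.0
d [-0.007  0.002  0.246] w [ 0.0003 -0.0013  0.0005]
```

```bash
python3 -m creep '[{"dx":0,"dy":0,"dz":0.15,"wx":0,"wy":0,"wz":0},{"dx":0,"dy":0,"dz":0.24,"wx":0,"wy":0,"wz":0},{"dx":0,"dy":0,"dz":0.25,"wx":0,"wy":0,"wz":0},{"dx":0,"dy":0,"dz":0.25,"wx":0,"wy":0,"wz":0}]' 0
python3 -m creep '[{"dx":0,"dy":0,"dz":0,"wx":0,"wy":0,"wz":0},{"dx":0,"dy":0,"dz":0,"wx":0,"wy":0,"wz":0},{"dx":0,"dy":0,"dz":0,"wx":0,"wy":0,"wz":0},{"dx":0,"dy":0,"dz":0,"wx":0,"wy":0,"wz":0},{"dx":0,"dy":0,"dz":0,"wx":0,"wy":0,"wz":0},{"dx":0,"dy":0,"dz":0,"wx":0,"wy":0,"wz":0},{"dx":0,"dy":0,"dz":0,"wx":0,"wy":0,"wz":0},{"dx":0,"dy":0,"dz":0,"wx":0,"wy":0,"wz":0}]' 255
python3 -m creep '[{"dx":0,"dy":0,"dz":-0.1,"wx":0,"wy":0,"wz":0},{"dx":0,"dy":0,"dz":-0.3,"wx":0,"wy":0,"wz":0},{"dx":0,"dy":0,"dz":-0.6,"wx":0,"wy":0,"wz":0},{"dx":0,"dy":0,"dz":-1,"wx":0,"wy":0,"wz":0},{"dx":0,"dy":0,"dz":-1,"wx":0,"wy":0,"wz":0},{"dx":0,"dy":0,"dz":-1,"wx":0,"wy":0,"wz":0}]'
```

```text
time: 11.35
position: [0.4978, -0.1053, 0.0041]
ee_rot: [[1.0, 0.001, 0.001], [0.001, -1.0, -0.0], [0.001, 0.0, -1.0]]
wrist_force: [0.4, -1.2, -0.4]
opening: 0.0878
grip_force: 0.0
time: 12.15
position: [0.4974, -0.1053, 0.0034]
ee_rot: [[1.0, 0.001, 0.0], [0.001, -1.0, -0.0], [0.0, 0.0, -1.0]]
wrist_force: [0.2, -0.8, 0.7]
opening: 0.036
grip_force: 30.1
time: 12.75
position: [0.4977, -0.1053, 0.1043]
ee_rot: [[1.0, 0.0, 0.002], [0.0, -1.0, -0.0], [0.002, 0.0, -1.0]]
wrist_force: [-0.1, -0.1, -3.4]
opening: 0.0357
grip_force: 30.0
```

```bash
python3 -m creep '[{"dx":0,"dy":0,"dz":-0.4,"wx":0,"wy":0,"wz":0},{"dx":0,"dy":0,"dz":-0.8,"wx":0,"wy":0,"wz":0},{"dx":0,"dy":0,"dz":-1,"wx":0,"wy":0,"wz":0},{"dx":0,"dy":0,"dz":-1,"wx":0,"wy":0,"wz":0}]'|grep posi
python3 -m creep '[{"dx":0.1,"dy":-0.4,"dz":0,"wx":0,"wy":0,"wz":0},{"dx":0.2,"dy":-0.8,"dz":0,"wx":0,"wy":0,"wz":0},{"dx":0.2,"dy":-1,"dz":0,"wx":0,"wy":0,"wz":0}]'|grep posi
python3 -m creep '[{"dx":0.1,"dy":-0.4,"dz":0,"wx":0,"wy":0,"wz":0},{"dx":0.2,"dy":-0.8,"dz":0,"wx":0,"wy":0,"wz":0},{"dx":0.2,"dy":-1,"dz":0,"wx":0,"wy":0,"wz":0}]'|grep posi
python3 -m creep '[{"dx":0.1,"dy":-0.4,"dz":0,"wx":0,"wy":0,"wz":-0.05},{"dx":0.2,"dy":-0.8,"dz":0,"wx":0,"wy":0,"wz":-0.1},{"dx":0.2,"dy":-1,"dz":0,"wx":0,"wy":0,"wz":-0.15},{"dx":0.2,"dy":-1,"dz":0,"wx":0,"wy":0,"wz":-0.191},{"dx":0.2,"dy":-1,"dz":0,"wx":0,"wy":0,"wz":-0.191}]'
python3 -c "
from h import *
rel((.5678,.2224,.130),.3)"
```

```text
position: [0.4983, -0.1055, 0.2046]
position: [0.5166, -0.003, 0.2006]
position: [0.5366, 0.0972, 0.2003]
time: 14.25
position: [0.5554, 0.195, 0.1999]
ee_rot: [[0.955, 0.298, -0.005], [0.298, -0.955, -0.002], [-0.005, 0.0, -1.0]]
wrist_force: [0.2, -0.4, -2.9]
opening: 0.0357
grip_force: 30.0
d [ 0.203 -0.224  0.698] w [0.0001 0.0034 0.0016]
```

```bash
python3 -m creep '[{"dx":0.2,"dy":-0.22,"dz":0.2,"wx":0,"wy":0,"wz":0},{"dx":0.2,"dy":-0.22,"dz":0.5,"wx":0,"wy":0,"wz":0},{"dx":0.2,"dy":-0.22,"dz":0.75,"wx":0,"wy":0,"wz":0},{"dx":0.2,"dy":-0.22,"dz":0.8,"wx":0,"wy":0,"wz":0},{"dx":0.2,"dy":-0.22,"dz":0.8,"wx":0,"wy":0,"wz":0},{"dx":0.2,"dy":-0.22,"dz":0.8,"wx":0,"wy":0,"wz":0}]'
python3 -c "
from h import *
S=snap('scene','s5');T=snap('top','t5');st=manip.get_state();print(st['position'],np.arctan2(st['ee_rot'][1,0],st['ee_rot'][0,0]))
a=[]
for s in (S,T):
    u,v=proj(s,(.6,.23,.12)).astype(int);print(u-40,v-45);a.append(cv2.resize(np.ascontiguousarray(s['img'][v-45:v+45,u-40:u+40,::-1]),(400,450),interpolation=cv2.INTER_CUBIC))
cv2.imwrite('pics/m6.png',np.hstack(a))"
```

```text
time: 14.85
position: [0.5703, 0.2215, 0.1238]
ee_rot: [[0.956, 0.295, 0.001], [0.295, -0.956, 0.0], [0.001, -0.0, -1.0]]
wrist_force: [0.3, -0.5, -1.9]
opening: 0.0358
grip_force: 30.0
[0.57069589 0.22177595 0.12466606] 0.2998293659211376
354 199
100 127
```

View pics/m6.png

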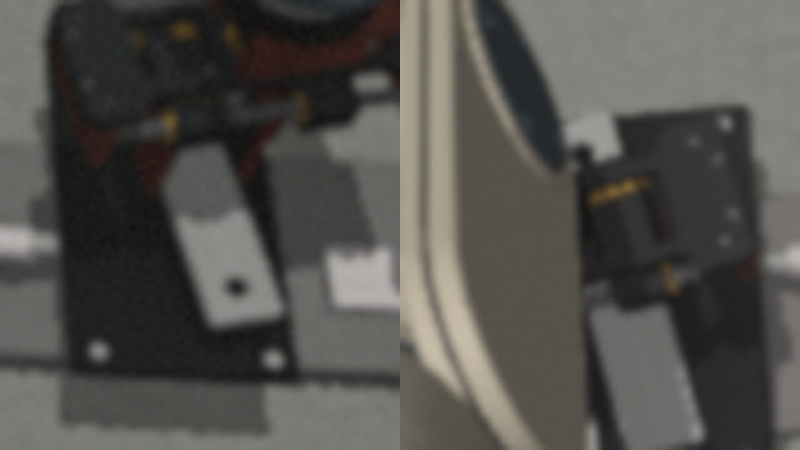

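In the scene view the hole is at crop (236,288), i.e. pixel (401.2,256.6). The top view hides most of the hole end.

```bash
python3 -c "
from h import *
S=load('s5');T=load('t5')
g=S['img'].astype(float).sum(2)
vv,uu=np.mgrid[252:262,396:407];w=np.clip(330-g[252:262,396:407],0,None);h=((w*uu).sum()/w.sum(),(w*vv).sum()/w.sum());print(h)
st=manip.get_state();print(st['position'])
H=onz(S,*h,st['position'][2]+.0056);H2=onz(S,*h,st['position'][2]+.004)
S0=load('scene0');T0=load('top0')
g=S0['img'].astype(float).sum(2);vv,uu=np.mgrid[256:267,393:404];q=g[256:267,393:404];w=np.clip(q-np.median(q)-40,0,None);p=((w*uu).sum()/w.sum(),(w*vv).sum()/w.sum());print('pinpx',p)
P=onz(S0,*p,.098);print('hole',H,H2,'pin',P,onz(S0,*p,.095))
c=np.array([np.cos(.3),np.sin(.3)])
print('expected hole from tcp',st['position'][:2]+.068*c)
# stage plate corner bolts, top view vs scene, for yaw
b=[(120+53/5,140+75/5),(120+221/5,140+59/5),(120+245/5,188+157/5)];B=[onz(T0,u,v,.091)[:2] for u,v in b];print(B,'yaw',np.arctan2(*(B[1]-B[2])[::-1]),np.arctan2(*(B[0]-B[1])[::-1])-np.pi/2)
b=[(350+352/6,195+455/6),(350+142/6,195+446/6),(350+110/6,195+88/6)];B=[onz(S0,u,v,.091)[:2] for u,v in b];print(B,'yaw',np.arctan2(*(B[1]-B[2])[::-1]),np.arctan2(*(B[0]-B[1])[::-1])-np.pi/2)
"
```

```text
(np.float64(400.83343888537047), np.float64(255.96010132995568))
[0.57069589 0.22177595 0.12466606]
pinpx (np.float64(398.11834561834564), np.float64(260.6363636363636))
hole [0.63457121 0.24101562 0.13026606] [0.63371301 0.24148771 0.12866606] pin [0.63125926 0.24340674 0.098     ] [0.62969831 0.24426737 0.095     ]
expected hole from tcp [0.63565877 0.24187132]
[array([0.6520143 , 0.26654071]), array([0.66027418, 0.18080205]), array([0.4865366 , 0.16461894])] yaw 0.0928788272872823 0.09604150041683424
[array([0.65182429, 0.27064053]), array([0.66022413, 0.18465348]), array([0.48571864, 0.16922091])] yaw 0.0882065189505012 0.09737821866232799
```

```bash
python3 -m creep '[{"dx":-0.026,"dy":-0.022,"dz":0.1,"wx":0,"wy":0,"wz":0},{"dx":-0.026,"dy":-0.022,"dz":0.19,"wx":0,"wy":0,"wz":0},{"dx":-0.026,"dy":-0.022,"dz":0.19,"wx":0,"wy":0,"wz":0},{"dx":-0.026,"dy":-0.022,"dz":0.19,"wx":0,"wy":0,"wz":0},{"dx":-0.026,"dy":-0.022,"dz":0.19,"wx":0,"wy":0,"wz":0}]'
python3 -c "
from h import *
S=snap('scene','s6');st=manip.get_state();print(st['position'])
g=S['img'].astype(int).sum(2);print(g[252:266,392:408])
"
```

```text
time: 15.45
position: [0.5668, 0.2231, 0.1045]
ee_rot: [[0.955, 0.296, 0.0], [0.296, -0.955, 0.0], [0.0, 0.0, -1.0]]
wrist_force: [0.1, -1.2, -3.7]
opening: 0.0353
grip_force: 30.0
[0.56690964 0.22315644 0.10457756]
[[413 411 414 413 412 420 414 421 416 410 416 398 337 234 127  86]
 [409 414 416 415 415 420 421 421 418 415 409 411 366 276 161  90]
 [402 411 411 417 411 416 422 420 414 412 413 413 388 320 213 123]
 [392 417 416 410 413 409 411 407 404 408 411 415 407 369 272 157]
 [374 408 415 417 413 388 352 334 350 385 403 410 411 389 309 193]
 [347 402 415 419 400 343 262 228 252 313 375 408 413 395 334 223]
 [321 391 416 415 397 330 240 175 170 249 346 400 413 406 366 268]
 [279 372 410 418 398 364 319 270 219 265 348 406 413 408 391 311]
 [238 340 401 417 415 402 386 356 325 338 384 410 413 415 397 345]
 [195 303 386 412 419 414 416 409 393 401 415 412 411 413 414 379]
 [158 272 366 412 423 416 423 418 420 419 419 419 413 413 414 393]
 [135 237 335 402 421 425 419 418 422 414 410 407 400 401 388 374]
 [103 184 299 367 402 400 405 396 396 379 356 342 332 321 300 287]
 [ 95 151 247 310 337 336 325 312 298 276 250 238 220 204 180 169]]
```

```bash
python3 -c "
from h import *
S=load('s6')
for z in(.09,.0965,.098,.103): print(z,proj(S,(.631,.2436,z)))
x=np.array([.631,.2436,.110])
print('dx,dy px/mm',proj(S,x+[.001,0,0])-proj(S,x),proj(S,x+[0,.001,0])-proj(S,x),proj(S,x))
print(onz(S,399.5,258.2,.110))
S0=load('scene0');g=S0['img'].astype(int).sum(2);print(g[255:267,392:405])
st=manip.get_state();print(st['position'][:2]+.068*st['ee_rot'][:2,0])
"
```

```text
0.09 [397.31492798 261.93500321]
0.0965 [398.02810253 260.81305734]
0.098 [398.19381484 260.55233562]
0.103 [398.74929331 259.67830272]
dx,dy px/mm [0.01184075 0.36628488] [0.40944695 0.05323065] [399.53507908 258.44168473]
[0.63034929 0.24353311 0.11      ]
[[ 97  92  87  91  90  91  90  88  86  93  91  96  88]
 [ 87  98  90  88  92  93  89  92  91  91 100  82  91]
 [ 92  92  95  96  93  87  93  95  88  94  86  87  95]
 [ 90  85  97  89 115 140 172 162 131 102  94  81  92]
 [ 93  94  85 122 160 222 268 266 193 120  94  91  91]
 [ 87 100  93 132 206 278 316 316 241 146  90  88  92]
 [ 96  95 101 145 212 278 312 300 232 152  98  83  83]
 [ 97  98  94 128 192 240 267 245 187 128  93  90  95]
 [ 91  98  96 115 158 195 199 182 136 105  86  98  91]
 [ 96  88  92 101 111 131 132 119 101  96  94  84  86]
 [ 95  88  96  91  95 104  99 102  93  92  90 102  99]
 [ 88 101  95  99  94  94  94  93  93  99  96  98  95]]
[0.63186095 0.24328916]
```

Hole and pin agree within about 1 mm. Lowering with force watch.

```bash
for i in 1 2; do :; done
python3 -m creep '[{"dx":0,"dy":0,"dz":0.03,"wx":0,"wy":0,"wz":0},{"dx":0,"dy":0,"dz":0.03,"wx":0,"wy":0,"wz":0},{"dx":0,"dy":0,"dz":0.03,"wx":0,"wy":0,"wz":0}]'|grep -E "posi|wrist"
python3 -m creep '[{"dx":0,"dy":0,"dz":0.02,"wx":0,"wy":0,"wz":0},{"dx":0,"dy":0,"dz":0.02,"wx":0,"wy":0,"wz":0},{"dx":0,"dy":0,"dz":0.02,"wx":0,"wy":0,"wz":0}]'|grep -E "posi|wrist"
python3 -c "
from h import *
print(manip.get_state()['moment'])"
```

```text
position: [0.5666, 0.223, 0.1013]
wrist_force: [0.2, 0.1, -2.7]
position: [0.5666, 0.223, 0.0993]
wrist_force: [-0.1, 0.0, -3.3]
[ 0.01704936 -0.03775305  0.01368776]
```

```bash
python3 -m creep '[{"dx":0,"dy":0,"dz":0.02,"wx":0,"wy":0,"wz":0},{"dx":0,"dy":0,"dz":0.02,"wx":0,"wy":0,"wz":0},{"dx":0,"dy":0,"dz":0.02,"wx":0,"wy":0,"wz":0}]'|grep -E "posi|wrist"
python3 -m creep '[{"dx":0,"dy":0,"dz":0.02,"wx":0,"wy":0,"wz":0},{"dx":0,"dy":0,"dz":0.02,"wx":0,"wy":0,"wz":0},{"dx":0,"dy":0,"dz":0.02,"wx":0,"wy":0,"wz":0}]'|grep -E "posi|wrist"
python3 -c "
from h import *
print(manip.get_state()['moment'])"
```

```text
position: [0.5666, 0.223, 0.0973]
wrist_force: [-0.6, 0.1, -2.7]
position: [0.5666, 0.2231, 0.0953]
wrist_force: [-0.3, 0.7, -2.7]
[ 0.00129576 -0.02218177  0.02547747]
```

```bash
python3 -m creep '[{"dx":0,"dy":0,"dz":0.02,"wx":0,"wy":0,"wz":0},{"dx":0,"dy":0,"dz":0.02,"wx":0,"wy":0,"wz":0},{"dx":0,"dy":0,"dz":0.02,"wx":0,"wy":0,"wz":0}]'|grep -E "posi|wrist"
python3 -m creep '[{"dx":0,"dy":0,"dz":0.015,"wx":0,"wy":0,"wz":0},{"dx":0,"dy":0,"dz":0.02,"wx":0,"wy":0,"wz":0},{"dx":0,"dy":0,"dz":0.02,"wx":0,"wy":0,"wz":0}]'|grep -E "posi|wrist"
python3 -m creep '[{"dx":0,"dy":0,"dz":0.005,"wx":0,"wy":0,"wz":0},{"dx":0,"dy":0,"dz":0.005,"wx":0,"wy":0,"wz":0}]'|grep -E "posi|wrist"
python3 -c "
from h import *
S=snap('scene','s7')
print(manip.get_state()['moment'])
u,v=proj(S,(.58,.23,.09)).astype(int);cv2.imwrite('pics/m7.png',cv2.resize(np.ascontiguousarray(S['img'][v-45:v+45,u-60:u+60,::-1]),(640,480),interpolation=cv2.INTER_CUBIC))"
```

```text
position: [0.5666, 0.223, 0.0933]
wrist_force: [-0.9, 0.7, -2.7]
position: [0.5666, 0.223, 0.0912]
wrist_force: [0.2, -0.1, -2.2]
position: [0.5666, 0.223, 0.0908]
wrist_force: [-0.9, -0.4, -3.1]
[-0.03190479 -0.00882606 -0.02689244]
```

View pics/m7.png

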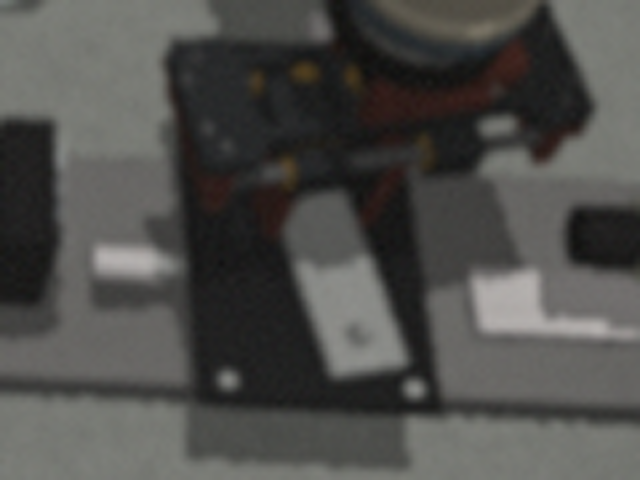

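The pin shows in the hole at crop (360,335). Releasing.

```bash
python3 -m creep '[{"dx":0,"dy":0,"dz":0,"wx":0,"wy":0,"wz":0},{"dx":0,"dy":0,"dz":0,"wx":0,"wy":0,"wz":0},{"dx":0,"dy":0,"dz":0,"wx":0,"wy":0,"wz":0},{"dx":0,"dy":0,"dz":0,"wx":0,"wy":0,"wz":0},{"dx":0,"dy":0,"dz":0,"wx":0,"wy":0,"wz":0},{"dx":0,"dy":0,"dz":0,"wx":0,"wy":0,"wz":0}]' 80
python3 -m creep '[{"dx":0,"dy":0,"dz":-0.2,"wx":0,"wy":0,"wz":0},{"dx":0,"dy":0,"dz":-0.6,"wx":0,"wy":0,"wz":0},{"dx":0,"dy":0,"dz":-1,"wx":0,"wy":0,"wz":0},{"dx":0,"dy":0,"dz":-1,"wx":0,"wy":0,"wz":0}]'
python3 -c "
from h import *
p=np.array([.632,.2425]);y=.094
c,s=np.cos(y),np.sin(y);R=np.array([[c,-s],[s,c]]);o=p-R@[.068,0];print('stage',o)
print('fe',o+R@[-.07,-.04], 'start push',o+R@[-.07,-.085],'end contact edge',o+R@[-.07,-.018])
a=rel((*(o+R@[-.075,-.085]),.19),.094)
st=manip.get_state()
"
```

```text
time: 18.15
position: [0.5667, 0.2231, 0.0909]
ee_rot: [[0.955, 0.296, 0.0], [0.296, -0.955, 0.0], [0.0, -0.0, -1.0]]
wrist_force: [-0.8, -0.5, -0.1]
opening: 0.06
grip_force: 0.0
time: 18.55
position: [0.57, 0.2243, 0.1966]
ee_rot: [[0.955, 0.296, 0.009], [0.296, -0.955, 0.003], [0.01, -0.001, -1.0]]
wrist_force: [-0.2, -0.0, 1.2]
opening: 0.0606
grip_force: 0.0
stage [0.5643002  0.23611741]
fe [0.4983637  0.18972368] start push [0.50258747 0.14492235] end contact edge [0.49629874 0.21162656]
d [-0.928  0.549  0.056] w [-0.001  -0.0062  0.1315]
```

```bash
python3 -m creep '[{"dx":-0.4,"dy":0.25,"dz":0,"wx":0,"wy":0,"wz":0.06},{"dx":-0.8,"dy":0.5,"dz":0,"wx":0,"wy":0,"wz":0.1315},{"dx":-0.928,"dy":0.549,"dz":0,"wx":0,"wy":0,"wz":0.1315},{"dx":-0.928,"dy":0.549,"dz":0,"wx":0,"wy":0,"wz":0.1315},{"dx":-0.928,"dy":0.549,"dz":0,"wx":0,"wy":0,"wz":0.1315},{"dx":-0.928,"dy":0.549,"dz":0,"wx":0,"wy":0,"wz":0.1315}]' 255
python3 -c "
from h import *
p=np.array([.632,.2425]);y=.094
c,s=np.cos(y),np.sin(y);R=np.array([[c,-s],[s,c]]);o=p-R@[.068,0]
a=rel((*(o+R@[-.075,-.085]),.0935),.094)
S=snap('scene','s8');T=snap('top','t8')
im=[]
for q in (S,T):
    u,v=proj(q,(.56,.22,.09)).astype(int);print(u-50,v-50);im.append(cv2.resize(np.ascontiguousarray(q['img'][v-50:v+50,u-50:u+50,::-1]),(400,400),interpolation=cv2.INTER_CUBIC))
cv2.imwrite('pics/m8.png',np.hstack(im))"
```

```text
time: 19.15
position: [0.4957, 0.1441, 0.191]
ee_rot: [[0.995, 0.095, 0.001], [0.095, -0.995, 0.001], [0.001, -0.0, -1.0]]
wrist_force: [0.4, -0.9, -0.1]
opening: 0.0161
grip_force: 0.0
d [ 0.018 -0.001  0.975] w [-0.0003 -0.0008  0.0008]
337 186
97 140
```

View pics/m8.png

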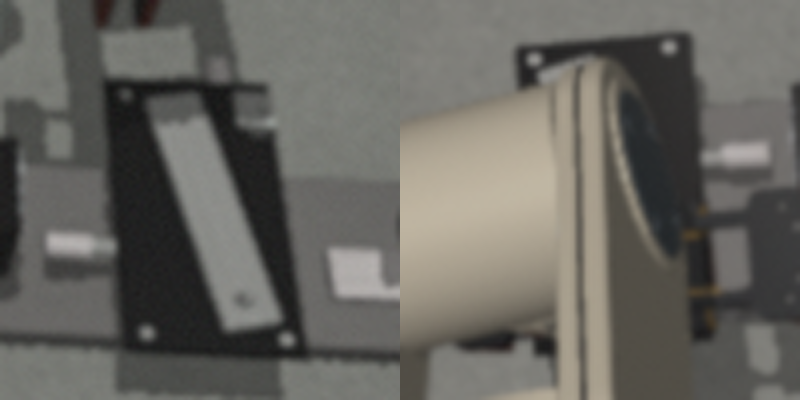

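The strip lies flat on the pin with its free end (scene crop (175,100)) clear of the stop at (255,105). Lowering beside it and pushing.

```bash
python3 -m creep '[{"dx":0.018,"dy":0,"dz":0.4,"wx":0,"wy":0,"wz":0},{"dx":0.018,"dy":0,"dz":0.75,"wx":0,"wy":0,"wz":0},{"dx":0.018,"dy":0,"dz":0.93,"wx":0,"wy":0,"wz":0},{"dx":0.018,"dy":0,"dz":0.975,"wx":0,"wy":0,"wz":0},{"dx":0.018,"dy":0,"dz":0.975,"wx":0,"wy":0,"wz":0}]'
python3 -m creep '[{"dx":0,"dy":-0.05,"dz":0,"wx":0,"wy":0,"wz":0},{"dx":0,"dy":-0.1,"dz":0,"wx":0,"wy":0,"wz":0},{"dx":0,"dy":-0.15,"dz":0,"wx":0,"wy":0,"wz":0},{"dx":0,"dy":-0.2,"dz":0,"wx":0,"wy":0,"wz":0},{"dx":0,"dy":-0.25,"dz":0,"wx":0,"wy":0,"wz":0},{"dx":0,"dy":-0.3,"dz":0,"wx":0,"wy":0,"wz":0}]'
python3 -m creep '[{"dx":0,"dy":-0.03,"dz":0,"wx":0,"wy":0,"wz":0},{"dx":0,"dy":-0.06,"dz":0,"wx":0,"wy":0,"wz":0},{"dx":0,"dy":-0.09,"dz":0,"wx":0,"wy":0,"wz":0},{"dx":0,"dy":-0.12,"dz":0,"wx":0,"wy":0,"wz":0}]'
```

```text
time: 19.75
position: [0.4962, 0.1437, 0.0928]
ee_rot: [[0.996, 0.094, -0.001], [0.094, -0.996, -0.0], [-0.001, 0.0, -1.0]]
wrist_force: [-0.1, -0.3, 0.4]
opening: 0.0006
grip_force: 0.0
time: 20.35
position: [0.4932, 0.1737, 0.0936]
ee_rot: [[0.996, 0.094, 0.0], [0.094, -0.996, 0.0], [0.0, -0.0, -1.0]]
wrist_force: [0.3, -1.1, -0.8]
opening: 0.0004
grip_force: 0.4
time: 20.75
position: [0.4915, 0.185, 0.0932]
ee_rot: [[0.996, 0.094, -0.001], [0.094, -0.996, -0.001], [-0.001, 0.0, -1.0]]
wrist_force: [-0.9, -1.7, 1.3]
opening: 0.0003
grip_force: 1.0
```

```bash
python3 -m creep '[{"dx":0,"dy":-0.02,"dz":0,"wx":0,"wy":0,"wz":0},{"dx":0,"dy":-0.04,"dz":0,"wx":0,"wy":0,"wz":0},{"dx":0,"dy":-0.06,"dz":0,"wx":0,"wy":0,"wz":0},{"dx":0,"dy":-0.07,"dz":0,"wx":0,"wy":0,"wz":0},{"dx":0,"dy":-0.07,"dz":0,"wx":0,"wy":0,"wz":0}]'|grep -E "posi|wrist"
python3 -m creep '[{"dx":0,"dy":-0.01,"dz":0,"wx":0,"wy":0,"wz":0},{"dx":0,"dy":-0.02,"dz":0,"wx":0,"wy":0,"wz":0},{"dx":0,"dy":-0.02,"dz":0,"wx":0,"wy":0,"wz":0}]'|grep -E "posi|wrist"
python3 -c "
from h import *
S=snap('scene','s9');h,H,C=strip(S,.096,(345,190,425,280),430);print(h,C)
im=[]
u,v=proj(S,(.56,.22,.09)).astype(int);cv2.imwrite('pics/m9.png',cv2.resize(np.ascontiguousarray(S['img'][v-50:v+50,u-50:u+50,::-1]),(600,600),interpolation=cv2.INTER_CUBIC))"
```

```text
position: [0.4916, 0.1923, 0.0934]
wrist_force: [-0.2, -1.7, 0.8]
position: [0.4913, 0.1941, 0.0934]
wrist_force: [-0.9, -1.8, 0.8]
(np.float64(nan), np.float64(nan)) [[0.58643249 0.30050614]
 [0.5849469  0.31069258]
 [0.61630404 0.30872612]
 [0.61775345 0.29871347]]h.py:29: RuntimeWarning: invalid value encountered in scalar divide
  h=((ww*uu).sum()/ww.sum()+u0,(ww*vv).sum()/ww.sum()+v0)
```

Keep pushing in 1 mm steps until the force rises.

```bash

python3 -m creep '[{"dx":0,"dy":-0.01,"dz":0,"wx":0,"wy":0,"wz":0},{"dx":0,"dy":-0.01,"dz":0,"wx":0,"wy":0,"wz":0}]'|grep -E "posi|wrist"
python3 -m creep '[{"dx":0,"dy":-0.01,"dz":0,"wx":0,"wy":0,"wz":0},{"dx":0,"dy":-0.01,"dz":0,"wx":0,"wy":0,"wz":0}]'|grep -E "posi|wrist"
python3 -m creep '[{"dx":0,"dy":-0.01,"dz":0,"wx":0,"wy":0,"wz":0},{"dx":0,"dy":-0.01,"dz":0,"wx":0,"wy":0,"wz":0}]'|grep -E "posi|wrist"
```

```text
position: [0.4912, 0.1951, 0.0934]
wrist_force: [-1.6, -1.0, 0.5]
position: [0.4911, 0.1961, 0.0934]
wrist_force: [-0.8, -0.9, 0.4]
position: [0.491, 0.1972, 0.0934]
wrist_force: [-0.2, -0.5, 0.4]
```

```bash

python3 -m creep '[{"dx":0,"dy":-0.01,"dz":0,"wx":0,"wy":0,"wz":0},{"dx":0,"dy":-0.01,"dz":0,"wx":0,"wy":0,"wz":0}]'|grep -E "posi|wrist"
python3 -m creep '[{"dx":0,"dy":-0.01,"dz":0,"wx":0,"wy":0,"wz":0},{"dx":0,"dy":-0.01,"dz":0,"wx":0,"wy":0,"wz":0}]'|grep -E "posi|wrist"
python3 -m creep '[{"dx":0,"dy":-0.01,"dz":0,"wx":0,"wy":0,"wz":0},{"dx":0,"dy":-0.01,"dz":0,"wx":0,"wy":0,"wz":0}]'|grep -E "posi|wrist"
python3 -c "
from h import *
S=snap('scene','s9')
u,v=proj(S,(.56,.22,.09)).astype(int);cv2.imwrite('pics/m9.png',cv2.resize(np.ascontiguousarray(S['img'][v-50:v+50,u-50:u+50,::-1]),(600,600),interpolation=cv2.INTER_CUBIC))"
```

```text
position: [0.491, 0.1982, 0.0934]
wrist_force: [-1.6, -1.0, 1.0]
position: [0.4908, 0.1992, 0.0934]
wrist_force: [-1.6, -1.6, -0.5]
position: [0.4908, 0.2001, 0.0934]
wrist_force: [-1.9, -1.5, 1.2]
```

View pics/m9.png

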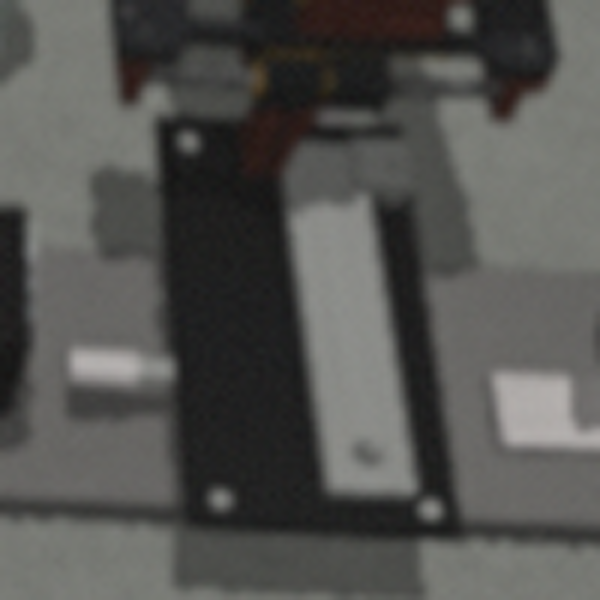

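Strip end is at the lip (crop (355,170)) but still a few mm from parallel. Continuing.

```bash

python3 -m creep '[{"dx":0,"dy":-0.01,"dz":0,"wx":0,"wy":0,"wz":0},{"dx":0,"dy":-0.01,"dz":0,"wx":0,"wy":0,"wz":0}]'|grep -E "posi|wrist"
python3 -m creep '[{"dx":0,"dy":-0.01,"dz":0,"wx":0,"wy":0,"wz":0},{"dx":0,"dy":-0.01,"dz":0,"wx":0,"wy":0,"wz":0}]'|grep -E "posi|wrist"
python3 -m creep '[{"dx":0,"dy":-0.01,"dz":0,"wx":0,"wy":0,"wz":0},{"dx":0,"dy":-0.01,"dz":0,"wx":0,"wy":0,"wz":0}]'|grep -E "posi|wrist"
python3 -m creep '[{"dx":0,"dy":-0.01,"dz":0,"wx":0,"wy":0,"wz":0},{"dx":0,"dy":-0.01,"dz":0,"wx":0,"wy":0,"wz":0}]'|grep -E "posi|wrist"
```

```text
position: [0.4906, 0.2011, 0.0934]
wrist_force: [-0.4, -1.9, 0.5]
position: [0.4905, 0.2021, 0.0934]
wrist_force: [-1.1, -1.0, -0.0]
position: [0.4905, 0.2031, 0.0934]
wrist_force: [-1.3, -1.4, 0.4]
position: [0.4903, 0.204, 0.0934]
wrist_force: [-1.4, -2.3, 1.0]
```

```bash

python3 -m creep '[{"dx":0,"dy":-0.01,"dz":0,"wx":0,"wy":0,"wz":0},{"dx":0,"dy":-0.01,"dz":0,"wx":0,"wy":0,"wz":0}]'|grep -E "posi|wrist"
python3 -m creep '[{"dx":0,"dy":-0.01,"dz":0,"wx":0,"wy":0,"wz":0},{"dx":0,"dy":-0.01,"dz":0,"wx":0,"wy":0,"wz":0}]'|grep -E "posi|wrist"
python3 -c "
from h import *
S=snap('scene','s10');g=S['img'].astype(int).sum(2)
E=[]
for v in range(222,264,2):
    r=g[v,365:425];i=np.where(r>270)[0];j=i[(i>8)&(i<48)]
    if len(j): E.append((v,365+j.min(),365+j.max()))
E=np.array(E);print(E.tolist())
"
```

```text
position: [0.4902, 0.2042, 0.0933]
wrist_force: [-0.8, -6.7, 2.2]
position: [0.4901, 0.2044, 0.0933]
wrist_force: [0.0, -11.5, 2.2]
[[222, 387, 399], [224, 386, 400], [226, 387, 400], [228, 387, 400], [230, 387, 400], [232, 387, 411], [234, 388, 412], [236, 388, 412], [238, 388, 412], [240, 388, 412], [242, 389, 412], [244, 389, 412], [246, 389, 412], [248, 389, 412], [250, 389, 412], [252, 390, 412], [254, 390, 412], [256, 390, 412], [258, 390, 412], [260, 391, 405], [262, 391, 405]]
```

The force jumped to 11.5 N with the tool stalled, so the edge is against the stop. Backing off, lifting clear and checking.

```bash

python3 -m creep '[{"dx":0,"dy":0.03,"dz":0,"wx":0,"wy":0,"wz":0},{"dx":0,"dy":0.15,"dz":0,"wx":0,"wy":0,"wz":0},{"dx":0,"dy":0.4,"dz":0,"wx":0,"wy":0,"wz":0},{"dx":0,"dy":0.4,"dz":-0.2,"wx":0,"wy":0,"wz":0},{"dx":0,"dy":0.4,"dz":-0.6,"wx":0,"wy":0,"wz":0},{"dx":0,"dy":0.4,"dz":-1,"wx":0,"wy":0,"wz":0},{"dx":0,"dy":0.4,"dz":-1,"wx":0,"wy":0,"wz":0},{"dx":0,"dy":0.4,"dz":-1,"wx":0,"wy":0,"wz":0}]'
python3 -m creep '[{"dx":-0.3,"dy":1,"dz":-0.5,"wx":0,"wy":0,"wz":0},{"dx":-0.3,"dy":1,"dz":-0.5,"wx":0,"wy":0,"wz":0},{"dx":-0.3,"dy":1,"dz":-0.5,"wx":0,"wy":0,"wz":0},{"dx":-0.3,"dy":1,"dz":-0.5,"wx":0,"wy":0,"wz":0},{"dx":-0.3,"dy":1,"dz":-0.5,"wx":0,"wy":0,"wz":0}]'
python3 -c "
from h import *
S=snap('scene','s11');snap('top','t11')
g=S['img'].astype(float).sum(2);L=[];Rr=[]
for v in range(226,260,2):
    r=g[v,375:410];d=np.diff(r);i=d[:20].argmax();j=12+d[12:].argmin()
    for k,o,sg in((i,L,1),(j,Rr,-1)):
        w=np.clip(sg*d[max(k-2,0):k+3],0,None);o.append(onz(S,375.5+(w*np.arange(max(k-2,0),max(k-2,0)+len(w))).sum()/w.sum(),v,.096)[:2])
for o in(L,Rr):
    P=np.array(o);a=np.polyfit(P[:,0],P[:,1],1);r=P[:,1]-np.polyval(a,P[:,0]);print('edge yaw',a[0],'rms',r.std())
u,v=proj(S,(.56,.22,.09)).astype(int);cv2.imwrite('pics/m10.png',cv2.resize(np.ascontiguousarray(S['img'][v-50:v+50,u-50:u+50,::-1]),(600,600),interpolation=cv2.INTER_CUBIC))"
```

```text
time: 24.9
position: [0.4946, 0.1661, 0.1943]
ee_rot: [[0.996, 0.094, 0.003], [0.094, -0.996, 0.001], [0.003, -0.001, -1.0]]
wrist_force: [-0.9, 0.4, 0.0]
opening: 0.0001
grip_force: 0.0
time: 25.4
position: [0.4732, 0.0641, 0.2423]
ee_rot: [[0.996, 0.093, -0.001], [0.093, -0.996, 0.0], [-0.001, -0.001, -1.0]]
wrist_force: [0.7, 0.5, -0.2]
opening: 0.0005
grip_force: 0.0
edge yaw 0.08765192236105404 rms 0.00018808413344300554
edge yaw 0.08637066452550497 rms 0.000171724696212604
```

View pics/m10.png

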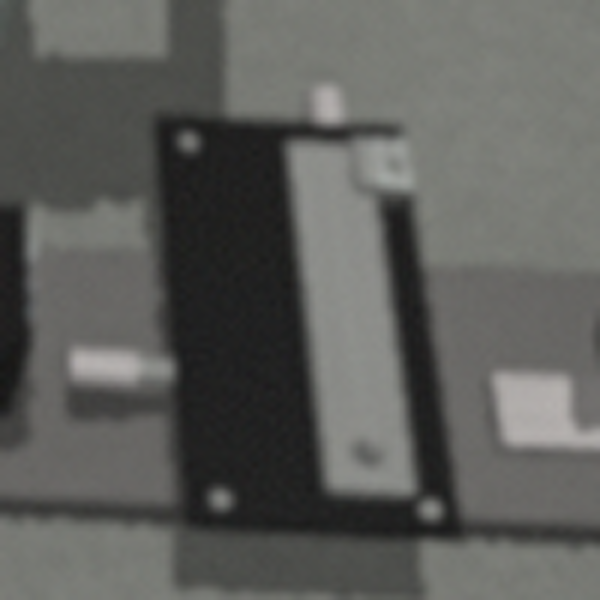

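The strip lies under the lip at crop (355,160), with the pin in its hole at (368,452). Its yaw is 0.087, against 0.09 for the stage. Handing in.

```bash
python3 -c "
from station import manip
print(manip.finish_job())"
```

```text
the job is handed in; nothing more can be done
None
```

The job is handed in at about 25 s: the strip lies flat on the stage with its hole over the pin and its free end under the lip against the stop. The gripper is clear of it. The hand-in returned no verdict, so this rests on my last picture and the force rise at the stop.

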